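# Get the battery out from behind the jar and cans and put it on charge

## Robot

A 6-joint arm with a two-finger parallel gripper is mounted at the origin on a cart in front of the work surface, level with it; the furniture and walls round the work are solid. World frame = base frame: x ahead of the robot, y to its left, z up, the work surface at z = 0. Lengths are in m, angles in rad, forces in N, time in s.
With the tool pointing down it reaches from about 0.325 to 0.775 m from the base axis. Payload 5.5 kg.
Tool frame: the origin (TCP) lies midway between the tips of the shut fingers; the grasp point (between the pads) lies 19 mm behind it (manip.grip_depth is the distance from the TCP to the grasp point, in m); z points along the fingers, y is the line along which they close (so a half turn about z gives the same grasp; the last joint's range is limited). The gripper opens to 88 mm and grips with 3 to 60 N. Pads are 20 mm wide; open, the fingers measure 115 mm over their backs; the gripper's body (75 mm by 178 mm) begins 61 mm behind the grasp point.
Start: joints at [1.086, 0.091, 1.231, -0, 1.82, -0.057], TCP at [0.249, 0.546, 0.202] pointing down, gripper open.
Joint ranges: [-2.87, 2.87], [-0.86, 2.18], [0.17, 2.46], [-1.51, 4.65], [0.06, 2.69], [-2.65, 2.65]. Speed limits (rad/s): [2.57, 2.57, 3.01, 3.14, 3.14, 3.14].

## Interface

Orientations are given as a unit quaternion [w, x, y, z].
In Python, from rig import manip, jaws, status, eyes, ticket gives the robot as it stands. The module is installed in compiled form; this text tells all that it offers. Calls block until the motion is done:
- manip.reach(position, orientation): joint-space move of the TCP to a pose.
- manip.servo_line(position, rotation=None, velocity=0.15, f_stop=None): straight line of the TCP; rotation=None keeps the orientation; velocity is the mean speed in m/s. With f_stop (N) it stops when the force on the tool has changed by that much, and returns True; else False.
- manip.move_j(angles): joint-space move.
- jaws.gripper_to(opening): finger opening in m; the grip force is fixed at half the most; returns when the fingers have stopped.
- manip.sleep(seconds).
- manip.ik(position, orientation): joint angles nearest the present ones, or None.
- status.get_state(): the state.
- eyes.capture(name): name is "scene" or "top" or "wrist"; returns the picture (384x512x3 uint8, red, green, blue); there is no depth.
- eyes.camera_params(name): a dict with "K" (3x3 intrinsics, pixels), "origin" and "rotation" of the camera in the world. Camera axes: x right, y down, z forward; pixel columns grow to the right and rows downward; lengths in m; the calibration is good to about 2 mm. A picture is of the moment at which its call begins: read the wrist's pose just before it. camera_params takes no time and is no camera call; for the wrist camera it gives the pose at the moment of the call.
A pose or a line that the arm cannot do raises manip.IKError and nothing moves.
- ticket.sign_off(): hands the job in; it is judged then, once.
Trained networks look in the newest picture that a camera, given by its name, has taken for a name from the list of things; names that differ only in an ending like _2 or _b are one class to them, and where a whole thing is asked for, a point or a joint stands for the part that bears it (a point fixed in the world has none). Each returns a list of dicts, best first, with "conf" (0 to 1); they miss things now and then, are a little off and sometimes report something else, mostly with a low value. They report only what shows in the picture. A call takes as long as a camera call.
- eyes.search_frame(camera, target): "box" ([left, top, width, height] in pixels, round what is visible of it).
- eyes.landmark_of(camera, target): "pixel" ([column, row] in pixels: a listed point, or the origin of a listed thing).
The state is a dict: "time": time; "joint_pos": joint angles; "joint_vel": joint speeds; "joint_torque": joint torques, N m; "tcp_pos": TCP position; "orientation": TCP orientation; "ft_force": force on the tool from outside, world axes, zero at the start; "torque": the same for the moment, N m; "grip_width": finger opening in m; "gripper_force": force on a finger pad.
Only numpy, scipy, OpenCV 4.12 (cv2) and the standard library are available. Lean on these libraries where they do the work, as an engineer would, in place of code of your own. Each camera call takes 0.05 s, during which the arm holds its last target. There are 200 camera calls.

## Task

The tool battery stands on the store board, hemmed in by the white jar, the spray can and the steel tin. First stand all three on the cork mat to clear the way, then take the battery out and seat it in the charger's cradle, and after that put each of the three back on the very pad of the store board where it stood at the start. Keep the white jar, the spray can and the tin upright all the time.

Things in the scene. Friction and masses are not known exactly. Their poses are not given: they have to be found in the camera images.
- store_board: Fixed plywood board, 190 (x) x 236 (y) mm, top face 8 mm above the bench; a wall 49 mm high along its back (+x) edge, 85 mm from the origin. Origin: centre of underside, z up. Dark flush pads: round, 70 mm, at (x,y) = (20,80), (-40,0), (20,-80) mm for jar, can and tin in any order; oblong at (35,0) mm for the battery. A small loose offcut, 35 mm high, lies near (-65,88) mm.
- mat: Fixed square cork mat, 190 x 190 x 4 mm, on the bench to one side of the store board (left or right; the charger is on the other side). Origin: centre of the underside, z up; x and y along its edges. Room for three things, about 95 mm apart.
- charger: Fixed black charger on the bench, housing 105 (x) x 116 (y) mm with a low lip in front (-x). Origin: centre of the underside, right under the centre of the cradle; z up. Cradle: a shallow tray, floor 20 mm above the bench, 77 (x) x 92 (y) mm inside, grey rim round it, top 28 mm above the bench. The battery stands in it upright, its 63 mm side along x, either way round.
- battery: Tool battery, black with dark green top, 63 (x) x 75 (y) x 60 (z) mm, about 0.6 kg. Origin: centre of the underside, z up. Full 63 x 75 mm up to 42 mm height, then 50 x 70 mm up to 54 mm, then two ribs. On the store board its 75 mm side runs front to back (its y along the board's x). Grasp it across the 63 mm (its x).
- jar: White round jar with a dark lid, upright, 64 mm across, 95 mm high, 0.3 kg. Straight sides 64 mm wide from 5 to 60 mm, shoulder above; lid 56 mm across, from 79 mm to the top. Origin: centre of the underside, z up.
- spray_can: Round spray can with orange and grey bands and an orange cap, upright, 54 mm across, 185 mm high, 0.36 kg. Straight round body up to about 140 mm; above it, to the top, an orange cap 50 mm across. Origin: centre of the underside, z up.
- tin: Plain round steel tin, upright, 58 mm across, 120 mm high, 0.3 kg. Straight sides up to about 105 mm. Origin: centre of the underside, z up.

How it is judged:
By the outcome, as a careful person would: the job done as asked, in the order asked, and still so for the second after the job is handed in, with the robot touching nothing.
It also fails if it takes over 141 s, if anything falls off the work surface, if the arm or the gripper's body presses on something with over 40 N, if the wrist force passes 120 N, or if a joint passes its speed limit or range.

## Working session

There is one attempt and no reset: what is moved stays moved. The work goes in short steps, each a Python script; the robot and the scene stay as the last script left them, time stands still between calls to the robot, and variables do not carry over. Pictures are saved under pics/ and viewed, at most 14 in all, crops included, and the job is handed in when it is done.

```bash
mkdir -p pics; ls; python3 - <<'E'
from rig import manip,jaws,status,eyes
import cv2,numpy as np
for c in ("scene","top"):
    im=eyes.capture(c); cv2.imwrite(f"pics/{c}0.png",cv2.resize(im[:,:,::-1],None,fx=1.5,fy=1.5))
    p=eyes.camera_params(c); print(c,p)
    for t in ["store_board","mat","charger","battery","jar","spray_can","tin"]:
        l=eyes.landmark_of(c,t)[:2]; b=eyes.search_frame(c,t)[:1]
        print(t,[(np.round(d['pixel'],1),round(d['conf'],2)) for d in l],[(np.round(d['box']),round(d['conf'],2)) for d in b])
print(status.get_state(), manip.grip_depth)
E
```

```text
pics
scene {'K': array([[446.07486961,   0.        , 254.91010301],
       [  0.        , 446.07486961, 184.50663354],
       [  0.        ,   0.        ,   1.        ]]), 'origin': array([-0.20853884, -0.77658818,  1.03986756]), 'rotation': array([-0.37488214,  0.84430624, -0.35304217,  0.14822813])}
store_board [(array([244.3, 196.6]), 0.86)] [(array([198., 159.,  89.,  73.]), 0.7)]
mat [(array([170.8, 162.6]), 0.76)] [(array([138., 139.,  70.,  44.]), 0.72)]
charger [(array([334.9, 252.7]), 0.87)] [(array([307., 233.,  50.,  44.]), 0.76)]
battery [(array([247.8, 193. ]), 0.69)] [(array([244., 173.,  20.,  27.]), 0.89)]
jar [(array([268.9, 201.5]), 0.98), (array([243.4, 199. ]), 0.59)] [(array([255., 177.,  23.,  31.]), 0.72)]
spray_can [(array([232.5, 180. ]), 0.63)] [(array([222., 135.,  17.,  48.]), 0.59)]
tin [(array([173.1, 159.8]), 0.42)] [(array([224., 172.,  22.,  38.]), 0.97)]
top {'K': array([[456.2411676 ,   0.        , 253.40631337],
       [  0.        , 456.2411676 , 185.27272009],
       [  0.        ,   0.        ,   1.        ]]), 'origin': array([0.32908279, 0.014
[... 731 characters left out ...]
628699e+00,  9.11090187e-02,  1.23072579e+00, -4.43993513e-06,
        1.81976710e+00, -5.66595046e-02]), 'joint_vel': array([ 7.64243415e-05, -1.91125974e-03, -1.10924924e-03,  1.66616212e-03,
        3.87862448e-04, -1.01315953e-03]), 'joint_torque': array([ 9.75046278e-04, -4.46187794e+01, -4.06496179e+01,  6.96868217e-02,
        1.97595509e-02, -7.79396942e-06]), 'tcp_pos': array([0.2489384 , 0.54594024, 0.20211124]), 'orientation': array([ 8.36011272e-07,  2.12297506e-01,  9.77205080e-01, -5.03537206e-06]), 'ft_force': array([ 0.25245557,  0.11031012, -0.09016863]), 'torque': array([-0.03833864, -0.00230373, -0.00167513]), 'gripper_force': 0.0, 'grip_width': 0.08776767464990345} 0.0187
```

View pics/scene0.png

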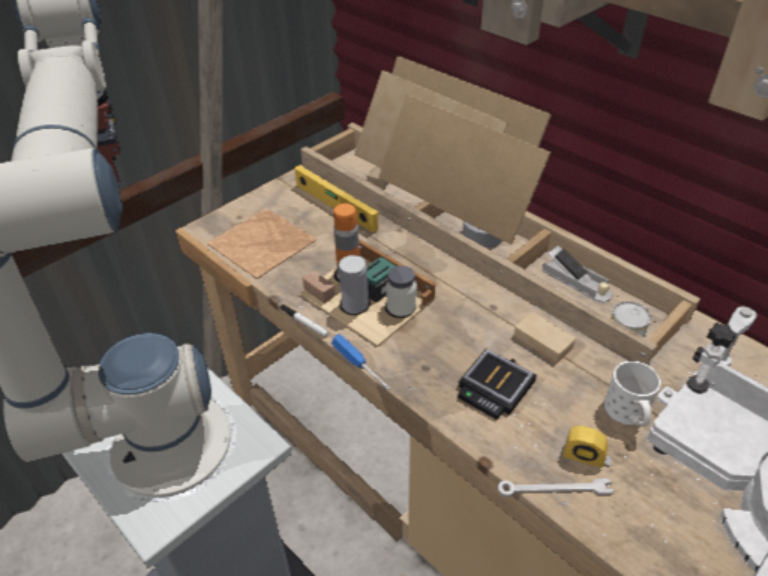

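View pics/top0.png

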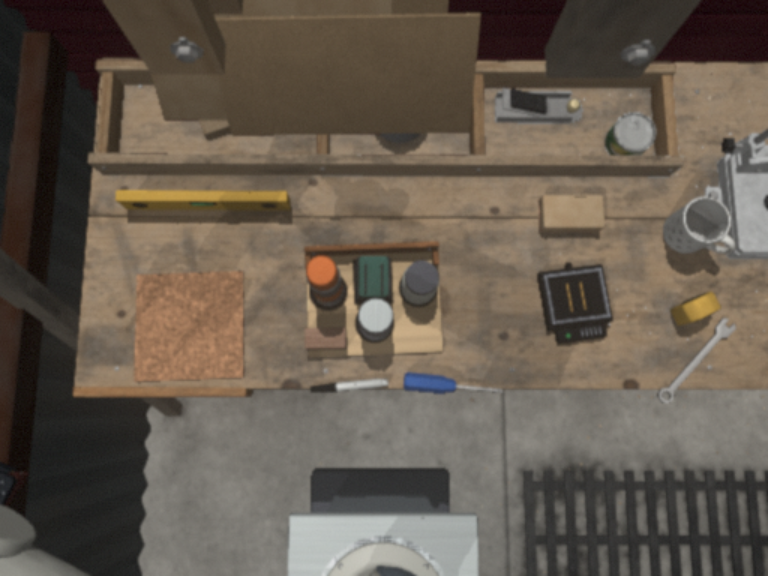

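The mat is on the left (+y) and the charger on the right. On the board the can stands back-left, the tin at the front and the jar on the right; the offcut is front-left. Next come coarse positions, then wrist views.

```bash
cat > h.py <<'E'
from rig import manip,jaws,status,eyes,ticket
import numpy as np,cv2
from scipy.spatial.transform import Rotation as R
def rot(q): return R.from_quat(q,scalar_first=True).as_matrix() if np.shape(q)==(4,) else np.array(q)
def ray(p,px):
    d=rot(p['rotation'])@np.linalg.solve(p['K'],[px[0],px[1],1.]); return np.array(p['origin']),d
def onz(p,px,z):
    o,d=ray(p,px); return (o+d*(z-o[2])/d[2])
def proj(p,X):
    c=rot(p['rotation']).T@(np.array(X)-p['origin']); u=p['K']@c; return u[:2]/u[2]
def down(yaw):  # tool down, closing axis (tool y) at angle yaw in world, taken mod pi
    c,s=np.cos(yaw),np.sin(yaw); y=np.array([c,s,0]); z=np.array([0,0,-1.]); x=np.cross(y,z)
    return R.from_matrix(np.c_[x,y,z]).as_quat(scalar_first=True)
E
python3 - <<'E'
from h import *
for c,L in dict(top=dict(board=(246.1,204.4),mat=(128.7,218.4),charger=(381.3,199.6),battery=(251.7,186.1),jar=(282.2,193.8),can=(219.9,193.5),tin=(251.9,217.7)),scene=dict(board=(244.3,196.6),mat=(170.8,162.6),charger=(334.9,252.7),battery=(247.8,193),jar=(268.9,201.5),can=(232.5,180))).items():
    p=eyes.camera_params(c)
    for k,v in L.items(): print(c,k,np.round(onz(p,v,0 if k in('board','mat','charger') else .008),3))
p=eyes.camera_params('wrist'); s=status.get_state()
T=rot(s['orientation']); print(p['K'],T.T@(p['origin']-s['tcp_pos']),T.T@rot(p['rotation']))
E
```

```text
top board [0.503 0.026 0.   ]
top mat [0.465 0.338 0.   ]
top charger [ 0.517 -0.337  0.   ]
top battery [0.552 0.011 0.008]
top jar [ 0.531 -0.07   0.008]
top can [0.531 0.096 0.008]
top tin [0.467 0.011 0.008]
scene board [0.518 0.02  0.   ]
scene mat [0.454 0.343 0.   ]
scene charger [ 0.538 -0.343  0.   ]
scene battery [0.532 0.018 0.008]
scene jar [ 0.552 -0.06   0.008]
scene can [0.541 0.103 0.008]
[[336.74354839   0.         257.68451789]
 [  0.         336.74354839 194.39309128]
 [  0.           0.           1.        ]] [ 6.81916106e-02 -1.00819273e-04 -1.82341516e-01] [[ 6.51122519e-04 -9.67775165e-01 -2.51815022e-01]
 [ 9.99999539e-01  4.52408654e-04  8.47019996e-04]
 [-7.05801621e-04 -2.51815458e-01  9.67775014e-01]]
```

```bash
cat >> h.py <<'E'
def best(pos,yaw):
    c=[]
    for y in (yaw,yaw+np.pi):
        q=manip.ik(pos,down(y))
        if q is not None: c.append((abs(q[5]),y))
    if not c: raise RuntimeError(f'no ik {pos} {yaw}')
    return min(c)[1]
def snap(n,name,view=True):
    p=eyes.camera_params(n); im=eyes.capture(n); cv2.imwrite(f'pics/{name}.png',im[:,:,::-1]); np.save(f'pics/{name}.npy',dict(p),allow_pickle=True); return p,im
E
python3 - <<'E'
from h import *
for nm,x,y,ts in (('mat',.44,.34,['mat']),('board',.49,.018,['store_board','battery','jar','spray_can','tin']),('charger',.50,-.34,['charger'])):
    P=[x,y,.33]; yw=best(P,np.pi/2); manip.reach(P,down(yw)); manip.sleep(.3)
    p,im=snap('wrist','w_'+nm); print(nm,yw,status.get_state()['time'],status.get_state()['joint_pos'][5],p['origin'])
    for t in ts:
        print(t,[(np.round(d['pixel'],1),round(d['conf'],2),np.round(onz(p,d['pixel'],0 if t in('mat','store_board','charger') else .008),3)) for d in eyes.landmark_of('wrist',t)[:2]])
E
python3 - <<'E'
import cv2,numpy as np
cv2.imwrite('pics/mc.png',np.hstack([cv2.resize(cv2.imread(f'pics/w_{n}.png'),(400,300)) for n in('mat','charger')]))
b=cv2.imread('pics/w_board.png'); cv2.imwrite('pics/wb.png',cv2.resize(b,(768,576)))
E
```

```text
mat 1.5707963267948966 3.025 -0.9739076005238438 [0.37143061 0.34043681 0.51191799]
mat [(array([261.1, 173.8]), 0.76, array([0.472, 0.346, 0.   ]))]
board 4.71238898038469 5.575 1.5380211218955735 [0.5584256  0.01807355 0.51229284]
store_board [(array([257.5, 135.7]), 0.7, array([0.517, 0.018, 0.   ]))]
battery [(array([258.7, 112.2]), 0.92, array([0.552, 0.017, 0.008]))]
jar [(array([311.3, 119.7]), 0.76, array([ 0.541, -0.06 ,  0.008]))]
spray_can [(array([208.1, 124. ]), 0.95, array([0.535, 0.091, 0.008]))]
tin [(array([260.5, 166.8]), 0.94, array([0.471, 0.014, 0.008]))]
charger 4.71238898038469 7.5167 0.9174474327531179 [ 0.56867394 -0.33915975  0.51268813]
charger [(array([260.6, 137.1]), 0.92, array([ 0.526, -0.344,  0.   ]))]
```

View pics/mc.png

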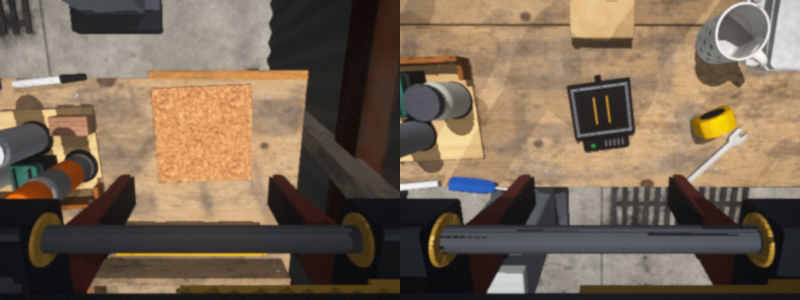

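View pics/wb.png

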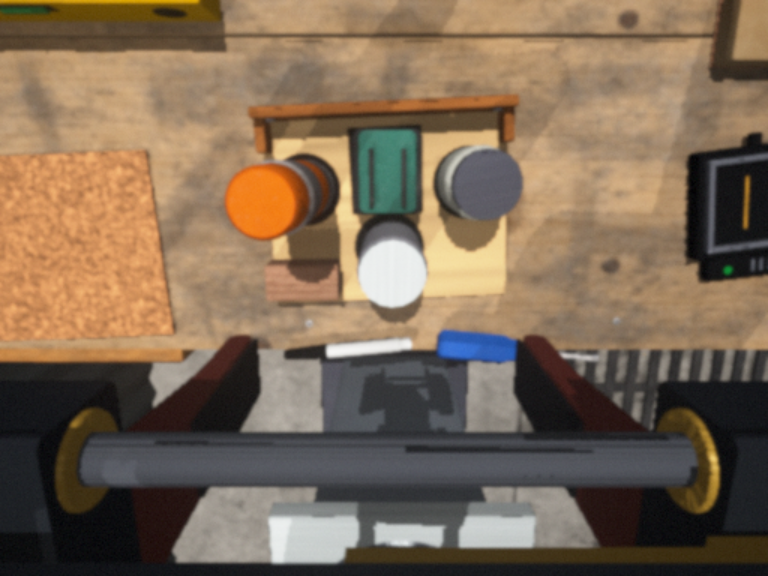

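```bash
python3 - <<'E'
from h import *
L=lambda n:np.load(f'pics/w_{n}.npy',allow_pickle=True).item()
p=L('board'); s=1/1.5
for n,px,z in (('can',(267,201),.193),('tin',(392,270),.128),('jar',(486,183),.103),('board FR',(506,293),.008),('wallTL',(249,108),.057),('wallTR',(518,97),.057),('wallTL49',(249,108),.049),('batTL',(349,130),.050),('batTR',(421,127),.05),('batBR',(421,213),.05),('batBL',(353,214),.05)):
    print(n,np.round(onz(p,np.array(px)*s,z),4))
for n,q in (('mat',[(152,87),(251,84),(251,181),(159,182)]),('charger',[(169,87),(228,80),(234,130),(175,139)])):
    print(n,[np.round(onz(L(n),(np.array(a))*1.28,.004 if n=='mat' else .028)[:2],4) for a in q])
for n in('mat','charger'):
    im=cv2.imread(f'pics/w_{n}.png')
    if n=='mat':
        h=cv2.cvtColor(im,cv2.COLOR_BGR2HSV); m=cv2.inRange(h,(5,110,120),(16,255,255)); 
    else: m=cv2.inRange(im,(0,0,0),(75,75,75))
    m[235:]=0; m=cv2.morphologyEx(m,cv2.MORPH_OPEN,np.ones((5,5)))
    for c in cv2.findContours(m,0,2)[0]:
        if cv2.contourArea(c)>1500: r=cv2.minAreaRect(c); print(n,r, [np.round(onz(L(n),b,.004)[:2],3) for b in cv2.boxPoints(r)])
c=cv2.imread('pics/w_charger.png')[80:210,190:340]; cv2.imwrite('pics/chz.png',cv2.resize(c,(750,600)[:2]) if 0 else cv2.resize(c,None,fx=4.6,fy=4.6))
E
```

```text
can [0.5342 0.0927 0.193 ]
tin [0.4764 0.0139 0.128 ]
jar [ 0.5417 -0.0607  0.103 ]
board FR [ 0.4267 -0.1052  0.008 ]
wallTL [0.602  0.1353 0.057 ]
wallTR [ 0.611 -0.093  0.057]
wallTL49 [0.6028 0.1374 0.049 ]
batTL [0.5846 0.051  0.05  ]
batTR [ 0.5872 -0.0118  0.05  ]
batBR [ 0.5127 -0.0131  0.05  ]
batBL [0.5118 0.0487 0.05  ]
mat [array([0.3779, 0.248 ]), array([0.3721, 0.4333]), array([0.565 , 0.4428]), array([0.5675, 0.2537])]
charger [array([ 0.5634, -0.2813]), array([ 0.5757, -0.3865]), array([ 0.4859, -0.4002]), array([ 0.4685, -0.2899])]
mat ((259.57037353515625, 170.70986938476562), (123.17591857910156, 129.47149658203125), 87.85240936279297) [array([0.378, 0.245]), array([0.371, 0.434]), array([0.562, 0.451]), array([0.57 , 0.243])]
mat ((292.0, 96.0), (12.0, 204.0), 90.0) [array([0.348, 0.243]), array([0.347, 0.537]), array([0.364, 0.539]), array([0.365, 0.242])]
charger ((257.9557800292969, 140.16372680664062), (54.06034851074219, 64.94025421142578), 82.50414276123047) [array([ 0.554, -0.287]), array([ 0.567, -0.382]), array([ 0.487, -0.394]), array([ 0.474, -0.296])]
```

View pics/chz.png

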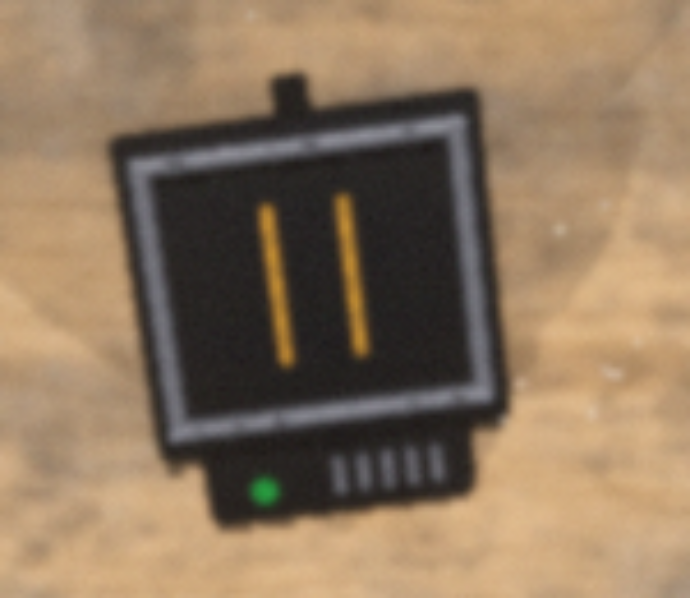

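The crop shows the grey rim's outer corners at (127,158), (467,113), (493,398) and (168,443), plus a small black plug at the back. Now I'll fit the poses.

```bash
python3 - <<'E'
from h import *
def fit(M,W):
    M,W=np.array(M,float),np.array(W,float); m,w=M.mean(0),W.mean(0)
    a,b=M-m,W-w; th=np.arctan2((a[:,0]*b[:,1]-a[:,1]*b[:,0]).sum(),(a*b).sum())
    r=np.array([[np.cos(th),-np.sin(th)],[np.sin(th),np.cos(th)]]); t=w-r@m
    return t,th,np.round((W-(M@r.T+t))*1e3,1)
b=np.mean([[.5846,.051],[.5872,-.0118],[.5127,-.0131],[.5118,.0487]],0)
t,th,res=fit([[.02,.08],[-.04,0],[.02,-.08],[.035,0],[-.095,-.118]],[[.5342,.0927],[.4764,.0139],[.5417,-.0607],b,[.4267,-.1052]])
print('board',t,np.degrees(th),res)
p=np.load('pics/w_charger.npy',allow_pickle=True).item()
W=[onz(p,np.array(q)/4.6+(190,80)-.4,.028)[:2] for q in((127,158),(467,113),(493,398),(168,443))]
print(W,fit(np.array([[42,49.5],[42,-49.5],[-42,-49.5],[-42,49.5]])/1e3,W))
print('mat',fit(np.array([[-95,-95],[-95,95],[95,95],[95,-95]])/1e3,[[0.378,0.246],[0.372,0.4335],[0.5645,0.444],[0.568,0.2525]]))
E
```

```text
board [0.5165768  0.01597977] 2.493728432877707 [[ 1.1 -4.1]
 [-0.2 -0.3]
 [ 1.7  2.4]
 [-2.5  1.2]
 [-0.1  0.8]]
[array([ 0.55987677, -0.28247296]), array([ 0.57330885, -0.38560993]), array([ 0.48625457, -0.39616223]), array([ 0.47155898, -0.29305702])] (array([ 0.52274979, -0.33932553]), np.float64(0.12901461821480997), array([[ 1.8,  2.4],
       [ 2.5, -2.6],
       [-1.2, -2.3],
       [-3.2,  2.6]]))
mat (array([0.470625, 0.344   ]), np.float64(0.034785699812991365), array([[-1. ,  0.2],
       [-0.4, -2.1],
       [ 2.2,  1.8],
       [-0.9,  0.1]]))
```

```bash
cat >> h.py <<'E'
G=manip.grip_depth; ZT=.26
BO,BTH=np.array([.5166,.016]),np.radians(2.5); MO,MTH=np.array([.4706,.344]),.035; CO,CTH=np.array([.5227,-.3393]),.129
def fr(O,th,x,y): return O+np.array([np.cos(th)*x-np.sin(th)*y,np.sin(th)*x+np.cos(th)*y])/1e3
def yawfor(yaw,*pts):
    for y in sorted((yaw,yaw+np.pi,yaw-np.pi),key=lambda y:max(abs(q[5]) if (q:=manip.ik([*p,.2],down(y))) is not None else 9 for p in pts)): return y
def pick(xy,base,h,yaw,op=.086):
    z=base+h-G; jaws.gripper_to(op)
    manip.reach([*xy,max(z+.08,ZT)],down(yaw)); manip.servo_line([*xy,z],velocity=.12); manip.sleep(.1)
    jaws.gripper_to(0.0); s=status.get_state(); print('grip',round(s['grip_width'],4),s['gripper_force'],s['tcp_pos'],round(s['time'],1))
def carry(xy,base,h,yaw,lift,v=.2):
    p=status.get_state()['tcp_pos']; z=lift+h-G
    manip.servo_line([p[0],p[1],z],velocity=.12); print('held',round(status.get_state()['grip_width'],4))
    manip.servo_line([*xy,z],rotation=down(yaw),velocity=v); manip.sleep(.2)
def setdown(xy,base,h,op=.086):
    z=base+h-G; manip.servo_line([*xy,z+.012],velocity=.12); manip.sleep(.2)
    hit=manip.servo_line([*xy,z-.004],velocity=.03,f_stop=5); s=status.get_state(); print('down',hit,np.round(s['tcp_pos']-[*xy,z],4),s['ft_force'])
    jaws.gripper_to(op); p=s['tcp_pos']; manip.servo_line([p[0],p[1],max(z+.075,ZT)],velocity=.15); print('t',status.get_state()['time'])
OBJ=dict(can=((.534,.094),.130,BTH,fr(MO,MTH,47,47),.05),tin=((.4765,.014),.085,BTH+np.pi/2,fr(MO,MTH,-47,47),.06),jar=((.541,-.0615),.043,BTH,fr(MO,MTH,-47,-47),.10))
def shift(n,back=False,op=.08):
    a,h,yaw,m,lift=OBJ[n]; s,d=((a,.008),(m,.004))[::-1 if back else 1]
    yw=yawfor(yaw,a,m); pick(s[0],s[1],h,yw,op); carry(d[0],d[1],h,yw,lift); setdown(d[0],d[1],h,op)
E
python3 - <<'E'
from h import *
shift('can')
snap('wrist','a1'); snap('top','a1t')
E
```

```text
grip 0.0533 30.00660041696392 [0.53384722 0.09402811 0.11937589] 11.5
held 0.0527
down True [-0.0004  0.0001 -0.0004] [-0.94791075 -0.54782047  3.78928168]
t 16.6917
```

```bash
python3 - <<'E'
from h import *
shift('tin'); shift('jar')
P=[.46,.018,.36]; manip.reach(P,down(best(P,np.pi/2))); manip.sleep(.3)
p,im=snap('wrist','b1'); p2,im2=snap('scene','b1s')
d=eyes.landmark_of('wrist','battery')[:1]; print([(x['pixel'],x['conf'],onz(p,x['pixel'],.008)) for x in d], status.get_state()['time'])
cv2.imwrite('pics/b1v.png',np.hstack([cv2.resize(im[:,:,::-1],(400,300)),cv2.resize(im2[80:260,100:340,::-1],(400,300))]))
cv2.imwrite('pics/b1z.png',cv2.resize(im[0:240,130:390,::-1],None,fx=2.5,fy=2.5))
E
```

```text
grip 0.0573 29.99985725618899 [0.47657342 0.01409314 0.07441658] 21.2
held 0.0573
down True [ 0.0001  0.0001 -0.0005] [-0.57253856 -0.38866011  3.0306933 ]
t 27.2
grip 0.0631 30.000561878232475 [ 0.54077317 -0.06159701  0.03241839] 31.7
held 0.0631
down True [ 0.0002  0.0001 -0.0003] [ 0.79472367 -0.07649857  2.65965643]
t 38.525
[([265.0, 93.7], 0.88, array([0.5483503 , 0.00775366, 0.008     ]))] 40.1167
```

View pics/b1v.png

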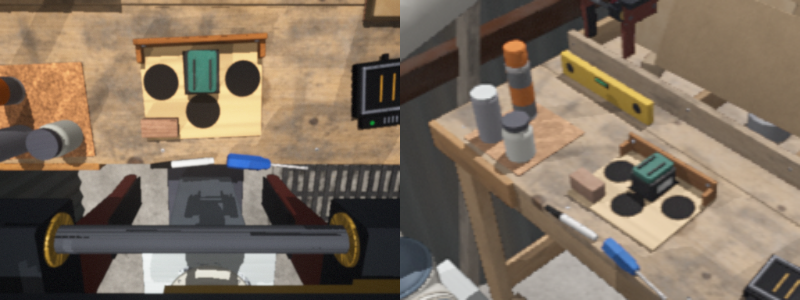

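View pics/b1z.png

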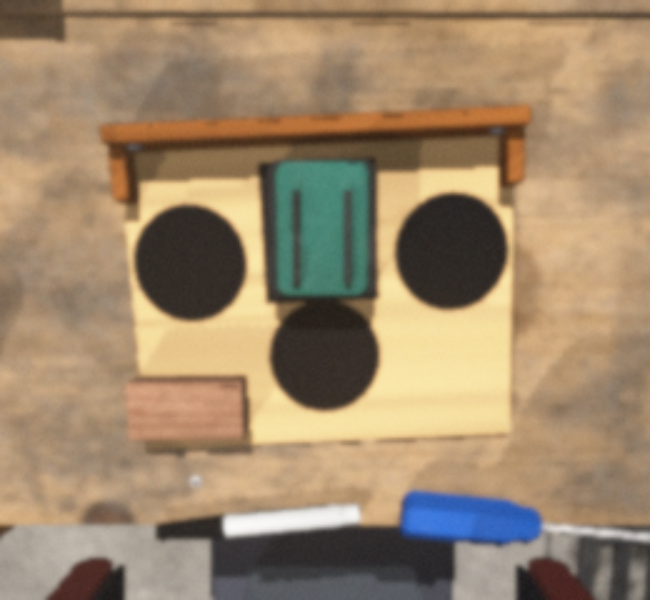

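All three stand on the mat and the pads are clear. In the crop the pads are at (190,262), (325,355) and (452,251), and the battery is at about (320,229). Refining from these.

```bash
python3 - <<'E'
from h import *
p=np.load('pics/b1.npy',allow_pickle=True).item()
f=lambda q,z:np.round(onz(p,np.array(q)/2.5+(130,0)-.3,z)[:2],4)
for n,q,m in(('can',(190,262),(20,80)),('tin',(325,356),(-40,0)),('jar',(452,251),(20,-80)),('FR',(511,432),(-95,-118))): print(n,f(q,.008),fr(BO,BTH,*m))
c=[f(q,.05) for q in((262,163),(375,159),(377,297),(268,299))]; print(c,np.mean(c,0),fr(BO,BTH,35,0))
e=c[0]-c[3]+c[1]-c[2]; print('yaw long',np.degrees(np.arctan2(e[1],e[0])))
E
```

```text
can [0.5323 0.0985] [0.53309141 0.09679625]
tin [0.4753 0.0155] [0.47663807 0.01425522]
jar [ 0.5391 -0.0618] [ 0.54007052 -0.06305147]
FR [ 0.4269 -0.1045] [ 0.42683751 -0.10603153]
[array([0.5846, 0.0508]), array([ 0.5868, -0.0112]), array([ 0.5129, -0.0138]), array([0.5117, 0.0484])] [0.549   0.01855] [0.55156669 0.01752668]
yaw long 1.9507370241163944
```

```bash
python3 - <<'E'
from h import *
b=np.array([.550,.018]); yb=BTH-.003+np.pi/2; H=.032
o=[]
for k in(-1,0,1):
  for dk in(-1,0):
    y1=yb+k*np.pi; y2=CTH+(k+dk+1)*np.pi
    q1,q2=manip.ik([*b,.1],down(y1)),manip.ik([*CO,.1],down(y2))
    if q1 is not None and q2 is not None: o.append((max(abs(q1[5]),abs(q2[5]))+ (0 if abs(y2-y1)<1.7 else 5),y1,y2,q1[5],q2[5]))
o.sort(); print(o[0]); _,y1,y2,*_=o[0]
pick(b,.008,H,y1); carry(CO,.02,H,y2,.10,v=.15)
p,im=snap('scene','c0'); print(status.get_state()['tcp_pos'],status.get_state()['grip_width'])
z=.02+H-G
manip.servo_line([*CO,z+.012],velocity=.12); manip.sleep(.2)
hit=manip.servo_line([*CO,z-.004],velocity=.03,f_stop=6); s=status.get_state(); d=s['tcp_pos'][2]-z; print(hit,d,s['ft_force'],s['time'])
if d<.003:
    jaws.gripper_to(.084); t=s['tcp_pos']; manip.servo_line([t[0],t[1],.26],velocity=.15)
    P=[.48,-.34,.33]; manip.reach(P,down(best(P,np.pi/2))); manip.sleep(.3)
    p,im=snap('wrist','c1'); print(status.get_state()['time'])
    cv2.imwrite('pics/c1v.png',cv2.resize(im[40:240,160:400,::-1],None,fx=2.5,fy=2.5))
E
```

```text
(np.float64(1.5010542114130079), np.float64(-1.5301630954950383), 0.129, np.float64(1.5010542114130079), np.float64(-0.759349971376456))
grip 0.0614 29.813827872276306 [0.54999735 0.01793628 0.02131362] 43.8
held 0.0615
[ 0.5227506  -0.33912631  0.11337165] 0.06146412257435547
True -0.00045054541150504196 [ 0.30027739 -0.33639795  5.36807819] 48.8833
52.9417
```

View pics/c1v.png

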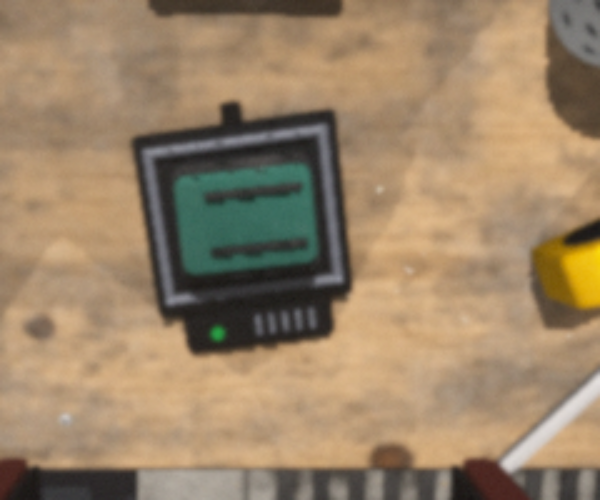

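The battery (green top at crop (247,218)) sits inside the grey rim, level at the expected height. Now returning the three.

```bash
python3 - <<'E'
from h import *
for n in('jar','tin','can'): shift(n,True)
P=[.46,-.06,.36]; manip.reach(P,down(best(P,np.pi/2))); manip.sleep(.4)
p,im=snap('wrist','d1'); p2,im2=snap('scene','d1s')
cv2.imwrite('pics/d1v.png',np.hstack([cv2.resize(im[0:240,70:390,::-1],(400,300)),cv2.resize(im2[110:290,170:410,::-1],(400,300))]))
print(status.get_state()['time'])
E
```

```text
grip 0.0628 30.000012789387256 [0.42538654 0.29542696 0.02842511] 58.1
held 0.063
down True [ 0.0001 -0.     -0.0004] [-0.18306558 -0.30017916  3.41542664]
t 64.9417
grip 0.0574 29.999912241473794 [0.42201691 0.38942323 0.07038052] 69.2
held 0.0575
down True [ 0.0001  0.     -0.0005] [0.73616334 0.53250084 2.42839981]
t 75.1583
grip 0.0527 30.003066159551963 [0.5157776  0.3926747  0.11534395] 79.3
held 0.0529
down True [-0.0004  0.     -0.0005] [-2.01833069 -0.94722194  1.83302684]
t 84.4333
86.1167
```

View pics/d1v.png

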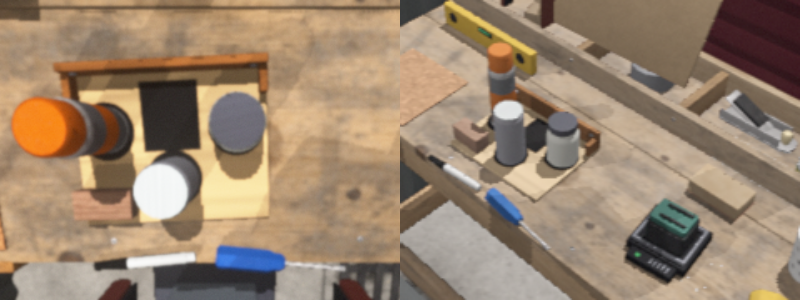

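The can, tin and jar are upright on their pads, and the battery is in the charger. One numeric check of the tops against the pads, then sign-off.

```bash
python3 - <<'E'
from h import *
p=np.load('pics/d1.npy',allow_pickle=True).item(); w=0
for n,q,z,m in(('can',(50,127),.193,(20,80)),('tin',(163,190),.128,(-40,0)),('jar',(237,122),.103,(20,-80))):
    e=onz(p,np.array(q)*.8+(70,0),z)[:2]-fr(BO,BTH,*m); print(n,np.round(e*1e3,1)); w=max(w,np.linalg.norm(e))
if w<.007: print(ticket.sign_off())
E
```

```text
can [ 0.8 -8.9]
tin [-1.5 -3.6]
jar [0.2 0.9]
```

The can may sit a few mm right of its pad centre, so I'll look at it more directly.

```bash
python3 - <<'E'
from h import *
P=[.45,.095,.36]; manip.reach(P,down(best(P,np.pi/2))); manip.sleep(.4)
p,im=snap('wrist','e1')
c=proj(p,[*fr(BO,BTH,20,80),.008]); t=proj(p,[*fr(BO,BTH,20,80),.193]); x0,y0=int(t[0])-70,max(int(t[1])-60,0)
print(c,t,x0,y0,((c-[x0,y0])*5),((t-[x0,y0])*5))
cv2.imwrite('pics/e1v.png',cv2.resize(im[y0:y0+118,x0:x0+140,::-1],None,fx=5,fy=5,interpolation=cv2.INTER_CUBIC))
E
```

```text
[258.72462668 201.52825337] [259.27480681 246.66200946] 189 186 [348.62313341  77.64126683] [351.37403404 303.31004728]
```

View pics/e1v.png

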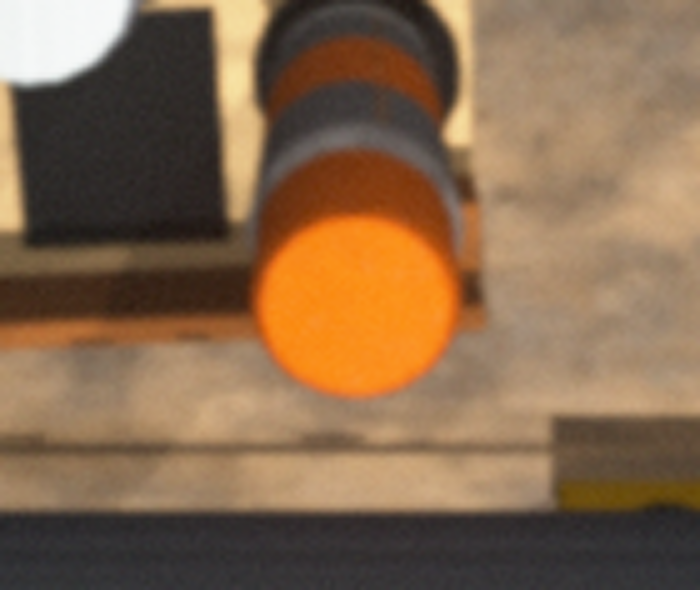

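Seen from nearly overhead, the cap is centred at (357,305) against (351,303) expected, about 1.5 mm off. The can's foot at about x=356 is centred on the pad, which spans 255–460. The 8.9 mm reading came from the oblique view, so I'm handing in.

```bash
python3 -c "
from rig import ticket
print(ticket.sign_off())"
```

```text
the job is handed in; nothing more can be done
None
```

The battery is seated in the charger's cradle, the jar, spray can and tin are back upright on their own pads, and the job was handed in at about 88 s of the 141 s allowed; no verdict was shown.

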